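# Wedge a slide platform up to its height gauge

## Task

Set the slide platform to its draining tilt: lay the wedge flat on the bench and slide it, thin end first and square to the lip, under the middle of the platform's front lip until the platform has risen snugly against the stop of the height gauge above it; then let go, so that the jammed wedge alone holds it against the stop. Push gently so that the stop is not strained, raise the platform only with the wedge, and leave the cup, vial and timer where they are.

Things in the scene. Friction and masses are not known exactly. Their poses are not given: they have to be found in the camera images.
- stand: Fixed aluminium foot of a draining platform: side rails 6 mm high, 118 mm of bare bench between them (59 mm either side of the x axis), open to the front, and a rear ledge with a fence, 174 mm wide. Origin on the bench directly below the middle of the platform's front lip. x points from the lip back to the fence (the way the wedge goes in), y left, z up. Bench is bare 108 mm back from the lip.
- plate: The platform: a loose aluminium plate 125 x 150 mm with a slide box (79 x 95 x 33 mm) fixed on it. Its rear edge lies on the ledge by the fence and acts as hinge. Its front edge, the lip, is a steel rod of 10 mm diameter; origin at the middle of the rod's axis, 15 mm above the bench as found (rod's underside 10 mm above it). Pushing the wedge in slides it at most 2 mm back, to the fence.
- gauge: Height gauge left of the lip: 12 mm steel column, 91 mm high, on a foot. Origin on the bench, 104 mm left of and 11 mm behind the stand's origin. Its arm (12 x 10 mm) reaches over the middle of the lip; the button below the arm's end is the stop. Its height varies and is not told: the lip's underside is 17 to 26 mm above the bench when it meets a pad on the platform. It bears 15 N.
- wedge: Loose grey plastic wedge, 145 x 40 mm, 0.25 kg, flat on its base. Origin on the base under the grip; x towards the thin end, z up. The top slopes from 28 mm thick at x = 25 mm to 3 mm at the thin end, x = 125 mm; behind is a flat heel back to x = -20 mm. On the heel stands a grip block, 30 mm long (x), 14 mm thick (y), from 28 to 72 mm above the base. Jammed under the lip it locks itself.
- wedge_tip (a point): Middle of the lower edge of the wedge's thin end, 125 mm ahead of the wedge's origin. Pushing the wedge in takes a steady 4 to 12 N while the platform rises; once it meets the rigid stop the push climbs steeply, by some 3 N or more a millimetre; 10 N more than before is snug.
- cup: Bystander: specimen cup with orange-yellow screw lid, 64 mm diameter, 71 mm high. Origin under its centre.
- vial: Bystander: small dark vial with a screw cap, 25 mm diameter, 48 mm high. Origin under its centre.
- timer: Bystander: white lab timer, 60 x 70 x 22 mm, lying on the bench. Origin under its centre.
Things that resemble listed ones, but are neither listed nor needed, are in the scene too. Leave any red look-alike of the wedge alone.

How it is judged:
At the end, for the whole second after the job is handed in: The platform bears on the gauge's stop and on the wedge (over 0.5 N each); the wedge is released, at rest and flat on the bench (tilt under 0.07 rad, base under 6 mm), thin end at least 30 mm past the lip, within 30 mm of its middle, square to it within 0.26 rad (contact force between plate and gauge above 0.5 N and contact force between plate and wedge above 0.5 N and y of wedge_tip in the frame of stand between -0.03 and 0.03 m and x of wedge_tip in the frame of stand above 0.03 m and angle between the x axis of wedge and the x axis of stand, either way round below 0.26 rad and angle between wedge's own z axis and vertical below 0.07 rad and linear speed of wedge below 0.01 m/s and height (world z) of wedge below 0.006 m); the robot touches nothing.
It fails at once if the gauge's stop is strained by more than 15 N (contact force between plate and gauge above 15 N).
It fails at once if the robot itself pushes the platform (more than 5 N) (contact force between any of the fingers, the arm and plate above 5 N).
It fails at once if a bystander is moved by more than 30 mm (distance of any of cup, vial, timer from where it was at the start of the episode above 0.03 m).
It also fails if it takes over 48 s, if anything falls off the work surface, if the arm or the gripper's body presses on something with over 40 N, if the wrist force passes 120 N, or if a joint passes its speed limit or range.

## Robot

A 7-joint arm with a two-finger parallel gripper is mounted at the origin on a cart in front of the work surface, level with it; the furniture and walls round the work are solid. World frame = base frame: x ahead of the robot, y to its left, z up, the work surface at z = 0. Lengths are in m, angles in rad, forces in N, time in s.
With the tool pointing down it reaches from about 0.4 to 0.9 m from the base axis. Payload 5.6 kg.
Tool frame: the origin (TCP) lies at the very end of the fingers, on their centre line; the grasp point (between the pads) lies manip.hold_point_z behind it (manip.hold_point_z is the distance from the TCP to the grasp point, in m); z points along the fingers, y is the direction in which the jaws open and shut (so a half turn about z gives the same grasp; the last joint's range is limited). The gripper opens to 92 mm and grips with 3 to 60 N. Pads are 20 mm wide; open, the fingers measure 128 mm over their backs; the gripper's body (75 mm by 189 mm) begins 69 mm behind the grasp point.
Start: joints at [-1.153, 0.468, -0.012, 1.603, 0.006, 1.071, -0.056], TCP at [0.289, 0.582, 0.215] pointing down, gripper open.
Joint ranges: [-2.53, 2.53], [-0.31, 2.02], [-1.57, 1.55], [0.28, 2.44], [-1.29, 4.43], [0.15, 1.84], [-2.92, 2.92]. Speed limits (rad/s): [2.57, 2.57, 3.14, 3.14, 3.14, 3.14, 3.14].

## Interface

Orientations are given as a unit quaternion [x, y, z, w].
In Python, from rig import manip gives the robot as it stands.
- The arm moves only by the tool apply_moves, never from a script. Its argument "steps" is a list of rows, each a list of 3 entries, a list of its own where there are three numbers: the shift along the tool's x, y, z in cm, then the turn, a rotation vector about the tool's x, y, z in rad, then the finger opening in cm, from 0 to 9.19. A call has 1 to 8 rows; each row is the pose to reach, as a shift and turn from the pose measured when the call began, along the tool's axes at that moment; what a row does not reach only later rows make up. A row lasts 1/12 s, in which the tool goes at most 41.7 mm and 7.16 degrees, less where a joint would pass 70% of its speed; a pose out of reach is approached as far as the arm can. A call with a gripper value outside its range is refused whole. The fingers move at their own pace and stop on an object; "force" is the grip in N (left out, the last holds). Time passes only in rows, so rows that repeat a pose let the fingers close. It gives the time, the measured TCP pose, the force and the opening at its end, in the units of the state.
- manip.observe(): the state, without advancing time (a new reading comes with each control period).
- manip.get_image(name): name is "side" or "top"; returns a dict with "frame" (400x640x3 uint8, blue, green, red), "fx", "fy", "cx", "cy" (pixels), "rvec" (rotation vector, rad) and "tvec" (3), from world to camera coordinates, as OpenCV has them. Camera axes: x right, y down, z forward; pixel columns grow to the right and rows downward; lengths in m; the calibration is good to about 2 mm. A picture is of the moment at which its call begins. There is no depth.
- manip.close_job(): hands the job in, once; it reports no verdict.
The state is a dict: "t": time; "joint_positions": joint angles; "joint_vel": joint speeds; "joint_torque": joint torques, N m; "tcp_pos": TCP position; "ee_rot": TCP orientation; "force": force on the tool from outside, world axes, zero at the start; "torque": the same for the moment, N m; "opening": finger opening in m.
Only numpy, scipy, OpenCV 4.12 (cv2) and the standard library are available. Lean on these libraries where they do the work, as an engineer would, in place of code of your own. Each camera call takes 0.05 s, during which the arm holds its last target. There are 200 camera calls.

## Working session

There is one attempt and no reset: what is moved stays moved. The work goes in short steps, Python scripts to look and compute and a tool call to move; the robot and the scene stay as the last step left them, time stands still between calls to the robot, and variables do not carry over. Pictures are saved under pics/ and viewed, about 8 in all and at most 12, crops included, and the job is handed in when it is done.

Besides the shell and the picture viewer there is one more tool, called as name([rows], argument=value, ...), one row to a line, values as JSON. apply_moves: Moves the arm, as the interface text tells. Its arguments: {"type":"object","properties":{"steps":{"type":"array","items":{"type":"array"}},"force":{"type":"number"}},"required":["steps"]}

```bash
mkdir -p pics; cat > h.py <<'E'
import numpy as np, cv2
from rig import manip
def img(n,save=None):
    d=manip.get_image(n)
    if save: cv2.imwrite('pics/'+save,d['frame'])
    return d
def ray(d,u,v,z):
    R,_=cv2.Rodrigues(np.array(d['rvec'],float));t=np.array(d['tvec'],float).ravel()
    c=-R.T@t; r=R.T@np.array([(u-d['cx'])/d['fx'],(v-d['cy'])/d['fy'],1])
    return c+r*(z-c[2])/r[2]
def proj(d,P):
    K=np.array([[d['fx'],0,d['cx']],[0,d['fy'],d['cy']],[0,0,1]],float)
    return cv2.projectPoints(np.array(P,float).reshape(-1,1,3),np.array(d['rvec'],float),np.array(d['tvec'],float),K,None)[0].reshape(-1,2)
E
python3 - <<'E'
from h import *
for n in('side','top'):
    d=img(n,n+'0.png');R,_=cv2.Rodrigues(np.array(d['rvec'],float));print(n,d['fx'],-R.T@np.array(d['tvec']).ravel())
print(manip.hold_point_z,manip.observe())
E
```

```text
side 409.1033563400034 [0.55873462 0.6674889  0.85264894]
top 515.7356261495756 [ 0.24247424 -0.24299849  1.44938247]
0.0187 {'t': 0.1, 'joint_positions': array([-1.15299521,  0.46824988, -0.01157941,  1.60351052,  0.00600976,
        1.07140804, -0.05630065]), 'joint_vel': array([ 0.00061202, -0.00081877,  0.00087975, -0.00315257,  0.00072532,
       -0.00100393, -0.00153215]), 'joint_torque': array([ 8.91042255e-04, -5.21647811e+01, -1.27144347e-02, -2.44366354e+01,
       -5.68530802e-02,  1.41046179e-02,  5.79105881e-05]), 'tcp_pos': array([0.2888798 , 0.58170456, 0.21376976]), 'ee_rot': array([ 2.28407084e-01,  9.73565411e-01, -7.62931365e-04, -1.11173973e-04]), 'force': array([-0.30285601, -0.28629627, -0.53668906]), 'torque': array([ 0.00776633, -0.04265163,  0.00974653]), 'opening': 0.09210891899289449}
```

View pics/top0.png

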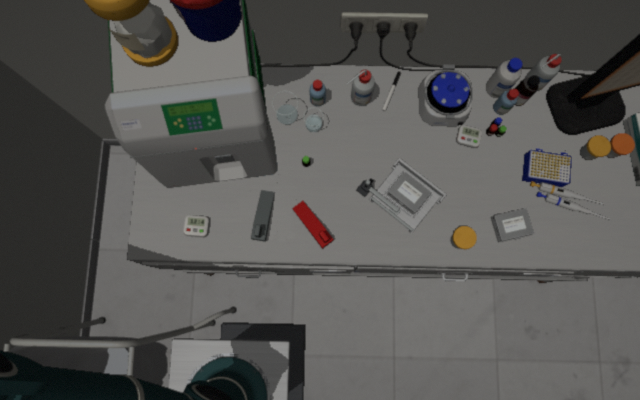

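View pics/side0.png

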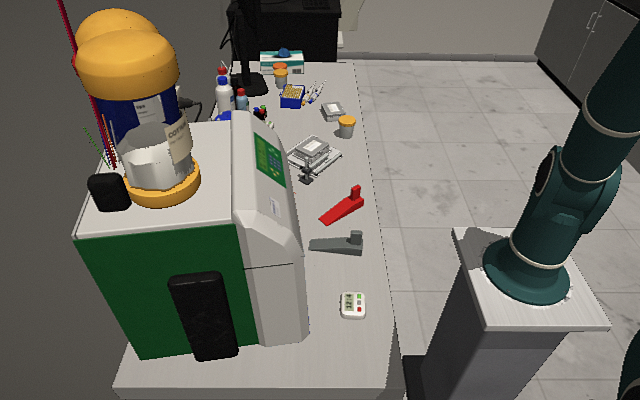

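Top view: the grey wedge is at about (263,215), with the red look-alike at (313,224). The platform is at about (408,193) and the gauge at (367,187), with the vial near (307,160). I'll crop both views for detail.

```bash
python3 - <<'E'
from h import *
d=img('top');s=img('side')
print(proj(d,[[0,0,0],[.5,0,0],[.5,.3,0]]))
a=cv2.resize(d['frame'][145:255,235:455],None,fx=3.6,fy=3.6,interpolation=cv2.INTER_CUBIC)
cv2.imwrite('pics/topc.png',a[:,:])
b=cv2.resize(s['frame'][120:270,260:390],None,fx=4,fy=4,interpolation=cv2.INTER_CUBIC)
cv2.imwrite('pics/sidec.png',b)
E
```

```text
[[226.08423966 397.85748203]
 [236.52778644 212.50463762]
 [131.38245865 210.19265807]]
```

View pics/topc.png

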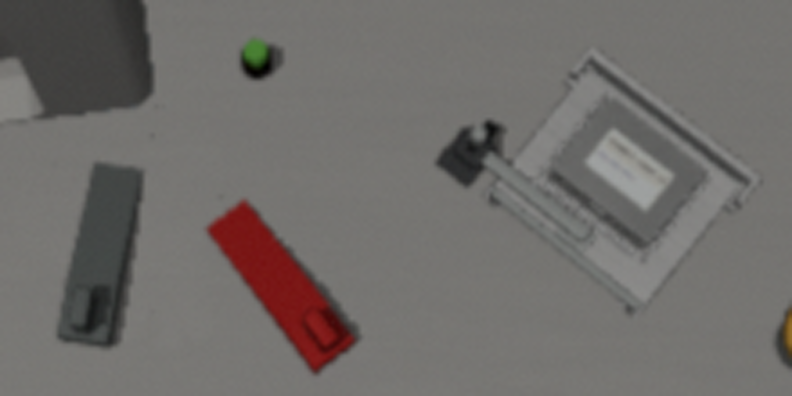

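View pics/sidec.png

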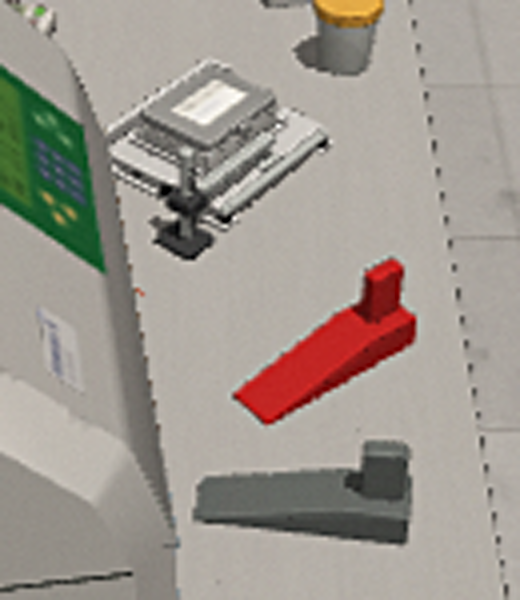

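Top crop (×3.6, offset 235,145):
- Grey wedge thin end at (95,163)–(142,170), heel at (58,338)–(112,346).
- Lip from (490,197) to (632,308).
- Gauge column head at about (480,130), with its arm running to (590,238).

Side crop (×4, offset 260,120):
- Rod ends at (225,220) and (325,140).
- Wedge grip top at about (385,445).

```bash
cat >> h.py <<'E'
def tri(d,p,s,q):
    def P(d):
        K=np.array([[d['fx'],0,d['cx']],[0,d['fy'],d['cy']],[0,0,1]],float);R,_=cv2.Rodrigues(np.array(d['rvec'],float))
        return K@np.c_[R,np.array(d['tvec'],float).ravel()]
    X=cv2.triangulatePoints(P(d),P(s),np.array(p,float).reshape(2,1),np.array(q,float).reshape(2,1)).ravel();return X[:3]/X[3]
E
python3 - <<'E'
from h import *
np.set_printoptions(precision=4,suppress=True)
d=img('top');s=img('side')
T=lambda u,v:(235+u/3.6,145+v/3.6)
S=lambda u,v:(260+u/4,120+v/4)
L=ray(d,*T(490,197),.02);Rr=ray(d,*T(632,308),.02);print('lip top',L,Rr,np.linalg.norm(L-Rr))
print('lip side',ray(s,*S(225,220),.015),ray(s,*S(325,140),.015))
print('tri',tri(d,T(490,197),s,S(225,220)),tri(d,T(632,308),s,S(325,140)))
m=(L+Rr)/2;y=(L-Rr)/np.linalg.norm(L-Rr);x=np.array([y[1],-y[0],0]);print('mid',m,'yaw',np.arctan2(x[1],x[0]))
f1=ray(d,*T(590,50),.02);f2=ray(d,*T(758,180),.02);print('fence',f1,f2,(f1+f2)/2)
g=m+.104*y+.011*x;print('gauge pred base/top px crop',[((p-[235,145])*3.6) for p in proj(d,[[g[0],g[1],0],[g[0],g[1],.091]])])
# wedge
f=d['frame'];c=cv2.cvtColor(f,cv2.COLOR_BGR2HSV)
roi=np.zeros(f.shape[:2],np.uint8);roi[185:245,245:280]=1
k=((c[...,2]<100)&(roi>0)).astype(np.uint8);n,l,st,ce=cv2.connectedComponentsWithStats(k);i=1+st[1:,4].argmax();print(st[i],ce[i])
cn=cv2.findContours((l==i).astype(np.uint8),0,2)[0][0];r=cv2.minAreaRect(cn);print('rect crop',(cv2.boxPoints(r)-[235,145])*3.6)
a=ray(d,*T(95,163),.003);b=ray(d,*T(142,170),.003);e=ray(d,*T(58,338),.028);h=ray(d,*T(112,346),.028)
print('wedge',a,b,e,h,np.linalg.norm(a-b),np.linalg.norm(e-h))
t=(a+b)/2;q=(e+h)/2;w=t-q;print('len',np.hypot(*w[:2]),'yaw',np.arctan2(w[1],w[0]),'tip',t,'heel',q)
print('grip top',ray(d,*T(82,308),.072),'side',ray(s,*S(386,447),.072))
print('side thin',ray(s,*S(197,520),0),ray(s,*S(203,480),.003))
# bystanders
for nm,p,z in(('vial',T(256,50),.048),('timer',(196,226),.022),('cup',(464,237),.071)):print(nm,ray(d,*p,z))
E
```

```text
lip top [ 0.5417 -0.382   0.02  ] [ 0.4561 -0.4926  0.02  ] 0.1398492766563683
lip side [ 0.5469 -0.3718  0.015 ] [ 0.4601 -0.4834  0.015 ]
tri [ 0.5456 -0.3836  0.005 ] [ 0.4585 -0.4951  0.0063]
mid [ 0.4989 -0.4373  0.02  ] yaw -0.6590100871549232
fence [ 0.6636 -0.4618  0.02  ] [ 0.5601 -0.5934  0.02  ] [ 0.6119 -0.5276  0.02  ]
gauge pred base/top px crop [array([462.3994, 165.3538]), array([472.451 , 138.8092])]
[251 190  24  52 863] [263.1842 216.299 ]
rect crop [[ 54.0001 338.4   ]
 [ 84.1622 157.4271]
 [148.3784 168.1297]
 [118.2163 349.1027]]
wedge [ 0.5659 -0.0683  0.003 ] [ 0.561 -0.106  0.003] [ 0.4218 -0.0491  0.028 ] [ 0.4165 -0.0909  0.028 ] 0.038031793972065984 0.04209923876092879
len 0.1453017042877159 yaw -0.11796943992826807 tip [ 0.5634 -0.0871  0.003 ] heel [ 0.4192 -0.07    0.028 ]
grip top [ 0.4392 -0.072   0.072 ] side [ 0.4429 -0.0666  0.072 ]
side thin [ 0.5662 -0.0652  0.    ] [ 0.5624 -0.0989  0.003 ]
vial [ 0.6494 -0.1956  0.048 ]
timer [0.4553 0.1073 0.022 ]
cup [ 0.4341 -0.6274  0.071 ]
```

```bash
cat >> h.py <<'E'
from scipy.spatial.transform import Rotation as Ro
def goal(x,y,z,wyaw):
    """shift (tool cm) and turn (tool rotvec) to TCP x,y,z, tool down, tool y along wedge's y at yaw wyaw"""
    o=manip.observe();R=Ro.from_quat(o['ee_rot'])
    ty=np.array([-np.sin(wyaw),np.cos(wyaw),0]);tz=np.array([0,0,-1.]);G=Ro.from_matrix(np.c_[np.cross(ty,tz),ty,tz])
    print('t',round(o['t'],2),'tcp',o['tcp_pos'].round(4),'F',o['force'].round(1),'op',round(o['opening'],4))
    print('shift',(R.inv().apply(np.array([x,y,z])-o['tcp_pos'])*100).round(2),'turn',(R.inv()*G).as_rotvec().round(3))
E
python3 -c "
from h import *
goal(.439,-.072,.2,-.118)"
```

```text
t 0.3 tcp [0.289  0.582  0.2143] F [ 0.9 -0.1 -0.3] op 0.0919
shift [-42.52 -51.91   1.46] turn [-0.001  0.    -0.343]
```

apply_moves([
  [[-3,-4,0],[0,0,0],5],
  [[-21,-26,0.5],[0,0,-0.17],5],
  [[-21,-26,0.5],[0,0,-0.17],5],
  [[-42.5,-51.9,1.5],[0,0,-0.343],5],
  [[-42.5,-51.9,1.5],[0,0,-0.343],5],
  [[-42.5,-51.9,1.5],[0,0,-0.343],5],
  [[-42.5,-51.9,1.5],[0,0,-0.343],5],
  [[-42.5,-51.9,1.5],[0,0,-0.343],5],
])

```text
t: 0.97
tcp_pos: [0.3624, 0.2551, 0.208]
ee_rot: [0.059, 0.998, -0.0, 0.0]
force: [0.5, 0.9, 0.0]
opening: 0.0503
```

```bash
python3 -c "
from h import *
goal(.439,-.072,.13,-.118)"
```

```text
t 0.97 tcp [0.3624 0.2551 0.208 ] F [0.5 0.9 0. ] op 0.0503
shift [-11.45 -31.59   7.8 ] turn [-0.  0.  0.]
```

apply_moves([
  [[-11.4,-31.6,7.8],[0,0,0],5],
  [[-11.4,-31.6,7.8],[0,0,0],5],
  [[-11.4,-31.6,7.8],[0,0,0],5],
  [[-11.4,-31.6,7.8],[0,0,0],5],
  [[-11.4,-31.6,7.8],[0,0,0],5],
  [[-11.4,-31.6,7.8],[0,0,0],5],
  [[-11.4,-31.6,7.8],[0,0,0],5],
  [[-11.4,-31.6,7.8],[0,0,0],5],
])

```text
t: 1.63
tcp_pos: [0.4358, -0.0612, 0.133]
ee_rot: [0.059, 0.998, 0.0, 0.001]
force: [1.0, 1.2, 0.1]
opening: 0.0501
```

apply_moves([
  [[0,0,0],[0,0,0],5],
  [[0,0,0],[0,0,0],5],
  [[0,0,0],[0,0,0],5],
  [[0,0,0],[0,0,0],5],
])

```text
t: 1.97
tcp_pos: [0.4358, -0.0596, 0.1332]
ee_rot: [0.057, 0.998, 0.0, 0.001]
force: [0.3, 0.2, -0.6]
opening: 0.0502
```

```bash
python3 -c "
from h import *
goal(.439,-.072,.036,-.118)
a=img('side')['frame'];b=img('top')['frame']
k=lambda f,y,x:cv2.resize(f[y:y+130,x:x+130],None,fx=3,fy=3,interpolation=cv2.INTER_CUBIC)
cv2.imwrite('pics/g1.png',np.hstack([k(a,160,270),k(b,150,210)]))"
```

```text
t 1.97 tcp [ 0.4358 -0.0596  0.1332] F [ 0.3  0.2 -0.6] op 0.0502
shift [-0.45 -1.2   9.72] turn [0.001 0.002 0.003]
```

View pics/g1.png

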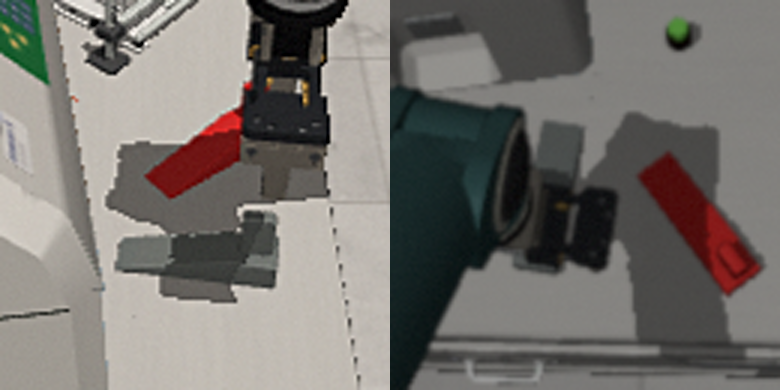

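The gripper hangs just above the wedge grip (side view, block at about (260,225)), and the red wedge stands clear. Next I centre and descend.

apply_moves([
  [[-0.4,-1.2,1],[0,0,0],5],
  [[-0.4,-1.2,2],[0,0,0],5],
  [[-0.4,-1.2,4],[0,0,0],5],
  [[-0.4,-1.2,6],[0,0,0],5],
  [[-0.4,-1.2,8],[0,0,0],5],
  [[-0.4,-1.2,9.7],[0,0,0],5],
  [[-0.4,-1.2,9.7],[0,0,0],5],
  [[-0.4,-1.2,9.7],[0,0,0],5],
])

```text
t: 2.73
tcp_pos: [0.4378, -0.0711, 0.0357]
ee_rot: [0.057, 0.998, 0.0, -0.0]
force: [0.4, -0.9, 1.2]
opening: 0.0503
```

apply_moves([
  [[0,0,0],[0,0,0],1],
  [[0,0,0],[0,0,0],1],
  [[0,0,0],[0,0,0],1],
  [[0,0,0],[0,0,0],1],
  [[0,0,0],[0,0,0],1],
  [[0,0,0],[0,0,0],1],
], force=40)

```text
t: 3.23
tcp_pos: [0.438, -0.0708, 0.0361]
ee_rot: [0.057, 0.998, 0.001, -0.0]
force: [0.4, 0.8, 1.3]
opening: 0.0137
```

```bash
python3 -c "
from h import *
goal(.439,-.072,.14,-.118)
goal(.37,-.335,.14,-.665)"
```

```text
t 3.23 tcp [ 0.438  -0.0708  0.0361] F [0.4 0.8 1.3] op 0.0137
shift [ -0.11  -0.1  -10.39] turn [ 0.001 -0.     0.005]
t 3.23 tcp [ 0.438  -0.0708  0.0361] F [0.4 0.8 1.3] op 0.0137
shift [  3.77 -27.01 -10.43] turn [ 0.001 -0.     0.552]
```

apply_moves([
  [[0,0,-1],[0,0,0],1],
  [[0,0,-3],[0,0,0],1],
  [[0,0,-6],[0,0,0],1],
  [[0,0,-9],[0,0,0],1],
  [[0,0,-10.4],[0,0,0],1],
  [[0,0,-10.4],[0,0,0],1],
])

```text
t: 3.73
tcp_pos: [0.4401, -0.0713, 0.1434]
ee_rot: [0.057, 0.998, 0.001, 0.003]
force: [1.0, -0.5, -2.5]
opening: 0.0134
```

apply_moves([
  [[0.4,-3,0],[0,0,0.06],1],
  [[0.9,-6,0],[0,0,0.13],1],
  [[1.4,-10,0],[0,0,0.2],1],
  [[1.9,-14,0],[0,0,0.28],1],
  [[2.5,-18,0],[0,0,0.36],1],
  [[3.1,-22,0],[0,0,0.44],1],
  [[3.5,-25,0],[0,0,0.5],1],
  [[3.8,-27,0],[0,0,0.55],1],
])

```text
t: 4.4
tcp_pos: [0.3692, -0.3384, 0.1417]
ee_rot: [0.329, 0.944, 0.001, 0.002]
force: [0.2, -0.1, -2.0]
opening: 0.0143
```

apply_moves([
  [[0,0,0],[0,0,0],1],
  [[0,0,0],[0,0,0],1],
  [[0,0,0],[0,0,0],1],
])

```text
t: 4.65
tcp_pos: [0.3688, -0.337, 0.1408]
ee_rot: [0.328, 0.945, 0.002, 0.001]
force: [0.6, 0.4, -2.2]
opening: 0.0139
```

```bash
python3 -c "
from h import *
goal(.37,-.335,.038,-.665)
a=img('side')['frame'];b=img('top')['frame']
k=lambda f,y,x:cv2.resize(f[y:y+130,x:x+130],None,fx=3,fy=3,interpolation=cv2.INTER_CUBIC)
cv2.imwrite('pics/g2.png',np.hstack([k(a,110,270),k(b,140,330)]))"
```

```text
t 4.65 tcp [ 0.3688 -0.337   0.1408] F [ 0.6  0.4 -2.2] op 0.0139
shift [ 0.04  0.19 10.28] turn [ 0.004  0.001 -0.004]
```

View pics/g2.png

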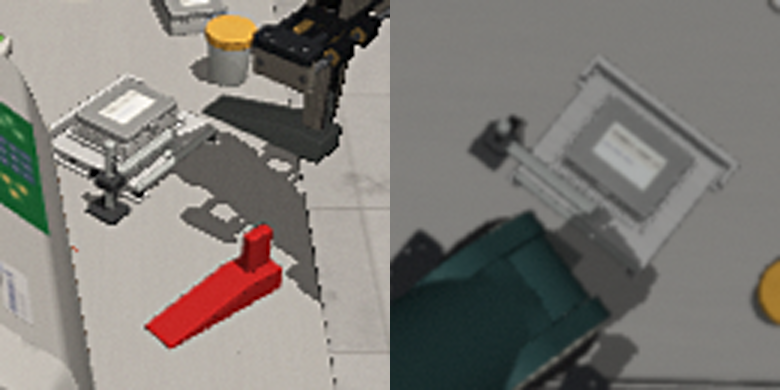

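The wedge is held in the air ahead of the lip (side view thin end near (207,105)), and the platform and gauge are undisturbed. I'm lowering it now.

apply_moves([
  [[0,0.2,3],[0.002,0,0],1],
  [[0,0.2,6],[0.004,0,0],1],
  [[0,0.2,8],[0.004,0,0],1],
  [[0,0.2,9.3],[0.004,0,0],1],
  [[0,0.2,9.8],[0.004,0,0],1],
  [[0,0.2,10.1],[0.004,0,0],1],
  [[0,0.2,10.3],[0.004,0,0],1],
  [[0,0.2,10.3],[0.004,0,0],1],
])

```text
t: 5.42
tcp_pos: [0.3719, -0.3347, 0.0387]
ee_rot: [0.327, 0.945, -0.0, 0.001]
force: [-0.1, 0.4, -1.8]
opening: 0.0137
```

```bash
python3 -c "
from h import *
goal(.37,-.335,.036,-.665)
a=img('side');b=img('top')
k=lambda f,y,x,n,m:cv2.resize(f[y:y+n,x:x+n],None,fx=m,fy=m,interpolation=cv2.INTER_CUBIC)
cv2.imwrite('pics/g3.png',np.hstack([k(a['frame'],140,275,80,5),k(b['frame'],160,350,80,5)]))"
```

```text
t 5.42 tcp [ 0.3719 -0.3347  0.0387] F [-0.1  0.4 -1.8] op 0.0137
shift [ 0.13 -0.14  0.27] turn [ 0.     0.003 -0.002]
```

View pics/g3.png

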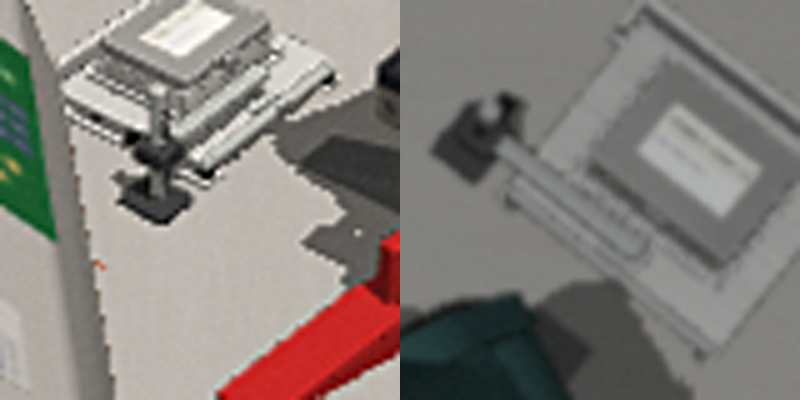

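Side crop (×5, offset 275,140): wedge thin edge at about (300,165)–(320,138), the rod from (205,172) to (335,75). Top crop (×5, offset 350,160): arm end near (640,250).

```bash
python3 -c "
from h import *
np.set_printoptions(precision=4,suppress=True)
a=img('side');b=img('top')
m=np.array([.499,-.4373,0]);c,s=np.cos(-.665),np.sin(-.665)
st=lambda p:np.array([[c,s,0],[-s,c,0],[0,0,1]])@(p-m)
S=lambda u,v,z:st(ray(a,275+u/5,140+v/5,z))
T=lambda u,v,z:st(ray(b,350+u/5,160+v/5,z))
print('tip',S(300,165,.004),S(320,138,.004)); print('rod side',S(205,172,.015),S(335,75,.015)); print('rod top',T(508,200,.015),T(705,352,.015))
print('armend',T(640,250,.06),'column',T(488,108,.091),'foot',T(475,145,0.005))
print('fence',T(650,5,.02))
print('tcp',st(manip.observe()['tcp_pos']))
"
```

```text
tip [-0.0364  0.0227  0.004 ] [-0.0297 -0.0094  0.004 ]
rod side [-0.0001  0.0791  0.015 ] [-0.0042 -0.062   0.015 ]
rod top [ 0.1453 -0.1074  0.015 ] [ 0.1453 -0.2448  0.015 ]
armend [ 0.1541 -0.1769  0.06  ] column [ 0.1547 -0.0633  0.091 ] foot [ 0.1625 -0.0742  0.005 ]
fence [ 0.2881 -0.1022  0.02  ]
tcp [-0.1632  0.002   0.0389]
```

```bash
python3 -c "
from h import *
np.set_printoptions(precision=4,suppress=True)
b=img('top')
m=np.array([.499,-.4373,0]);c,s=np.cos(-.665),np.sin(-.665)
st=lambda p:np.array([[c,s,0],[-s,c,0],[0,0,1]])@(p-m)
T=lambda u,v,z:st(ray(b,350+u/5-80,160+v/5,z))
print('rod top',T(508,200,.015),T(705,352,.015))
print('armend',T(640,250,.06),'column',T(488,108,.091),'foot',T(475,145,0.005))
"
```

```text
rod top [0.0009 0.0685 0.015 ] [ 0.0026 -0.0709  0.015 ]
armend [ 0.0147 -0.0071  0.06  ] column [0.0169 0.1045 0.091 ] foot [0.0164 0.1037 0.005 ]
```

apply_moves([
  [[0,0,0.1],[0,0,0],1],
  [[0,0,0.2],[0,0,0],1],
  [[0,0,0.3],[0,0,0],1],
  [[0,0,0.3],[0,0,0],1],
])

```text
t: 6.0
tcp_pos: [0.3719, -0.3351, 0.0361]
ee_rot: [0.328, 0.945, -0.0, 0.002]
force: [-0.1, 0.1, 1.5]
opening: 0.0137
```

apply_moves([
  [[-0.5,0,0],[0,0,0],1],
  [[-1.2,0,0],[0,0,0],1],
  [[-2,0,0],[0,0,0],1],
  [[-2.8,0,0],[0,0,0],1],
  [[-3.6,0,0],[0,0,0],1],
  [[-4.3,0,0],[0,0,0],1],
  [[-4.8,0,0],[0,0,0],1],
  [[-5,0,0],[0,0,0],1],
])

```text
t: 6.67
tcp_pos: [0.412, -0.3668, 0.0361]
ee_rot: [0.328, 0.945, -0.001, 0.002]
force: [-1.6, 0.9, -0.5]
opening: 0.0136
```

```bash
cat >> h.py <<'E'
def stat():
    o=manip.observe();D=np.array([np.cos(-.665),np.sin(-.665),0]);Y=np.array([-D[1],D[0],0]);p=o['tcp_pos']-[.499,-.4373,0]
    print('t',round(o['t'],2),'origin x,y in stand',(p@D).round(4),(p@Y).round(4),'z',p[2].round(4),'push',(-o['force']@D).round(2),'lat',(o['force']@Y).round(2),'Fz',o['force'][2].round(2))
E
python3 -c "
from h import *
stat();goal(.421,-.3755,.036,-.665)"
```

```text
t 6.67 origin x,y in stand -0.1119 0.0018 z 0.0361 push 1.86 lat -0.3 Fz -0.54
t 6.67 tcp [ 0.412  -0.3668  0.0361] F [-1.6  0.9 -0.5] op 0.0136
shift [-1.24 -0.13  0.02] turn [ 0.     0.004 -0.002]
```

apply_moves([
  [[-0.3,0,0],[0,0,0],1],
  [[-0.6,0,0],[0,0,0],1],
  [[-0.9,0,0],[0,0,0],1],
  [[-1.2,0,0],[0,0,0],1],
  [[-1.5,0,0],[0,0,0],1],
  [[-1.6,0,0],[0,0,0],1],
  [[-1.6,0,0],[0,0,0],1],
])

```text
t: 7.25
tcp_pos: [0.4245, -0.3765, 0.0361]
ee_rot: [0.328, 0.945, -0.0, 0.002]
force: [-0.8, 1.5, 0.2]
opening: 0.0136
```

```bash
python3 -c "
from h import *
stat()"
```

```text
t 7.25 origin x,y in stand -0.0961 0.0018 z 0.0361 push 1.52 lat 0.69 Fz 0.21
```

apply_moves([
  [[-0.2,0,0],[0,0,0],1],
  [[-0.4,0,0],[0,0,0],1],
  [[-0.6,0,0],[0,0,0],1],
  [[-0.7,0,0],[0,0,0],1],
  [[-0.7,0,0],[0,0,0],1],
])

```text
t: 7.67
tcp_pos: [0.4284, -0.3797, 0.0361]
ee_rot: [0.328, 0.945, 0.001, -0.0]
force: [-5.6, 4.7, 7.5]
opening: 0.0137
```

```bash
python3 -c "
from h import *
stat()"
```

```text
t 7.67 origin x,y in stand -0.0911 0.0018 z 0.0361 push 7.31 lat 0.29 Fz 7.54
```

apply_moves([
  [[-0.3,0,0],[0,0,0],1],
  [[-0.5,0,0],[0,0,0],1],
  [[-0.7,0,0],[0,0,0],1],
  [[-0.7,0,0],[0,0,0],1],
])

```text
t: 8.0
tcp_pos: [0.433, -0.3831, 0.0361]
ee_rot: [0.328, 0.945, 0.001, -0.001]
force: [-4.9, 5.3, 5.4]
opening: 0.0135
```

```bash
python3 -c "
from h import *
stat()"
```

```text
t 8.0 origin x,y in stand -0.0854 0.0019 z 0.0361 push 7.15 lat 1.14 Fz 5.36
```

apply_moves([
  [[-0.3,0,0],[0,0,0],1],
  [[-0.5,0,0],[0,0,0],1],
  [[-0.7,0,0],[0,0,0],1],
  [[-0.7,0,0],[0,0,0],1],
])

```text
t: 8.33
tcp_pos: [0.4376, -0.3866, 0.0361]
ee_rot: [0.328, 0.945, 0.002, -0.002]
force: [-4.7, 4.2, 5.1]
opening: 0.0139
```

```bash
python3 -c "
from h import *
stat()"
```

```text
t 8.33 origin x,y in stand -0.0796 0.002 z 0.0361 push 6.28 lat 0.41 Fz 5.05
```

apply_moves([
  [[-0.3,0,0],[0,0,0],1],
  [[-0.5,0,0],[0,0,0],1],
  [[-0.7,0,0],[0,0,0],1],
  [[-0.8,0,0],[0,0,0],1],
  [[-0.8,0,0],[0,0,0],1],
])

```text
t: 8.75
tcp_pos: [0.4429, -0.3907, 0.0361]
ee_rot: [0.328, 0.945, 0.003, -0.003]
force: [-5.4, 5.0, 5.4]
opening: 0.0139
```

```bash
python3 -c "
from h import *
stat();goal(.44,-.38,.036,-.665)"
```

```text
t 8.75 origin x,y in stand -0.0728 0.0021 z 0.0361 push 7.38 lat 0.61 Fz 5.36
t 8.75 tcp [ 0.4429 -0.3907  0.0361] F [-5.4  5.   5.4] op 0.0139
shift [0.9  0.66 0.02] turn [ 0.003 -0.008 -0.003]
```

apply_moves([
  [[-0.2,0,0],[0,0,0],1],
  [[-0.3,0,0],[0,0,0],1],
  [[-0.4,0,0],[0,0,0],1],
  [[-0.4,0,0],[0,0,0],1],
])

```text
t: 9.08
tcp_pos: [0.4451, -0.3924, 0.0362]
ee_rot: [0.328, 0.945, 0.004, -0.004]
force: [-4.9, 4.7, 4.8]
opening: 0.0135
```

apply_moves([
  [[-0.2,0,0],[0,0,0],1],
  [[-0.3,0,0],[0,-0.004,0],1],
  [[-0.4,0,0],[0,-0.004,0],1],
  [[-0.4,0,0],[0,-0.004,0],1],
])

```text
t: 9.42
tcp_pos: [0.447, -0.3938, 0.0361]
ee_rot: [0.328, 0.945, 0.004, -0.004]
force: [-5.9, 5.4, 5.2]
opening: 0.0138
```

apply_moves([
  [[-0.2,0,0],[0,0,0],1],
  [[-0.3,0,0],[0,-0.004,0],1],
  [[-0.35,0,0],[0,-0.004,0],1],
  [[-0.35,0,0],[0,-0.004,0],1],
])

```text
t: 9.75
tcp_pos: [0.4483, -0.3948, 0.0361]
ee_rot: [0.328, 0.945, 0.004, -0.004]
force: [-6.0, 5.1, 7.0]
opening: 0.014
```

apply_moves([
  [[-0.2,0,0],[0,0,0],1],
  [[-0.3,0,0],[0,0,0],1],
  [[-0.35,0,0],[0,0,0],1],
  [[-0.35,0,0],[0,0,0],1],
])

```text
t: 10.08
tcp_pos: [0.45, -0.3961, 0.0362]
ee_rot: [0.328, 0.945, 0.005, -0.005]
force: [-5.8, 3.8, 5.9]
opening: 0.0137
```

```bash
python3 -c "
from h import *
stat();goal(.44,-.38,.036,-.665)"
```

```text
t 10.08 origin x,y in stand -0.064 0.0021 z 0.0362 push 6.93 lat -0.57 Fz 5.9
t 10.08 tcp [ 0.45   -0.3961  0.0362] F [-5.8  3.8  5.9] op 0.0137
shift [1.78 0.65 0.04] turn [ 0.006 -0.012 -0.003]
```

apply_moves([
  [[-0.2,0,0],[0,-0.005,0],1],
  [[-0.3,0,0],[0,-0.008,0],1],
  [[-0.4,0,0],[0,-0.012,0],1],
  [[-0.4,0,0],[0,-0.012,0],1],
])

```text
t: 10.42
tcp_pos: [0.4512, -0.3971, 0.0361]
ee_rot: [0.328, 0.945, 0.004, -0.001]
force: [-6.0, 4.6, 6.8]
opening: 0.0137
```

apply_moves([
  [[-0.2,0,0],[0,0,0],1],
  [[-0.35,0,0],[0,0,0],1],
  [[-0.45,0,0],[0,0,0],1],
  [[-0.45,0,0],[0,0,0],1],
])

```text
t: 10.75
tcp_pos: [0.4524, -0.3981, 0.0361]
ee_rot: [0.328, 0.945, 0.006, -0.004]
force: [-7.9, 7.5, 9.9]
opening: 0.0137
```

```bash
python3 -c "
from h import *
stat();goal(.44,-.38,.036,-.665)"
```

```text
t 10.75 origin x,y in stand -0.0608 0.0021 z 0.0361 push 10.83 lat 1.03 Fz 9.85
t 10.75 tcp [ 0.4524 -0.3981  0.0361] F [-7.9  7.5  9.9] op 0.0137
shift [2.1  0.65 0.04] turn [ 0.008 -0.011 -0.003]
```

apply_moves([
  [[-0.2,0,0],[0,0,0],1],
  [[-0.35,0,0],[0,0,0],1],
  [[-0.4,0,0],[0,0,0],1],
  [[-0.4,0,0],[0,0,0],1],
])

```text
t: 11.08
tcp_pos: [0.4526, -0.3983, 0.0361]
ee_rot: [0.328, 0.945, 0.007, -0.007]
force: [-11.2, 9.8, 11.8]
opening: 0.0138
```

```bash
python3 -c "
from h import *
stat();goal(.44,-.38,.036,-.665)"
```

```text
t 11.08 origin x,y in stand -0.0606 0.0021 z 0.0361 push 14.84 lat 0.84 Fz 11.76
t 11.08 tcp [ 0.4526 -0.3983  0.0361] F [-11.2   9.8  11.8] op 0.0138
shift [2.12 0.65 0.06] turn [ 0.009 -0.019 -0.003]
```

apply_moves([
  [[-0.2,0,0],[0,0,0],1],
  [[-0.35,0,0],[0,0,0],1],
  [[-0.4,0,0],[0,0,0],1],
  [[-0.43,0,0],[0,0,0],1],
  [[-0.43,0,0],[0,0,0],1],
])

```text
t: 11.5
tcp_pos: [0.4526, -0.3984, 0.0361]
ee_rot: [0.328, 0.945, 0.01, -0.011]
force: [-10.6, 11.1, 12.1]
opening: 0.0137
```

```bash
python3 -c "
from h import *
stat();goal(.44,-.38,.036,-.665)"
```

```text
t 11.5 origin x,y in stand -0.0605 0.002 z 0.0361 push 15.22 lat 2.19 Fz 12.14
t 11.5 tcp [ 0.4526 -0.3984  0.0361] F [-10.6  11.1  12.1] op 0.0137
shift [2.13 0.66 0.08] turn [ 0.011 -0.027 -0.004]
```

apply_moves([
  [[-0.3,0,0],[0,-0.01,0],1],
  [[-0.2,0,0],[0,-0.02,0],1],
  [[-0.1,0,0],[0,-0.027,0],1],
  [[-0.1,0,0],[0,-0.027,0],1],
])

```text
t: 11.83
tcp_pos: [0.453, -0.3987, 0.0361]
ee_rot: [0.328, 0.945, 0.005, 0.001]
force: [-1.5, 2.0, 2.2]
opening: 0.0142
```

```bash
python3 -c "
from h import *
stat();goal(.44,-.38,.036,-.665)"
```

```text
t 11.83 origin x,y in stand -0.06 0.002 z 0.0361 push 2.44 lat 0.6 Fz 2.18
t 11.83 tcp [ 0.453  -0.3987  0.0361] F [-1.5  2.   2.2] op 0.0142
shift [2.18 0.66 0.02] turn [ 0.011 -0.001 -0.003]
```

apply_moves([
  [[-0.15,0,0],[0,0,0],1],
  [[-0.3,0,0],[0,-0.005,0],1],
  [[-0.4,0,0],[0,-0.01,0],1],
  [[-0.45,0,0],[0,-0.01,0],1],
  [[-0.45,0,0],[0,-0.01,0],1],
])

```text
t: 12.25
tcp_pos: [0.4532, -0.3989, 0.0361]
ee_rot: [0.328, 0.945, 0.006, 0.002]
force: [-11.1, 8.7, 14.0]
opening: 0.0134
```

```bash
python3 -c "
from h import *
stat();goal(.44,-.38,.036,-.665)"
```

```text
t 12.25 origin x,y in stand -0.0597 0.002 z 0.0361 push 14.15 lat -0.02 Fz 14.01
t 12.25 tcp [ 0.4532 -0.3989  0.0361] F [-11.1   8.7  14. ] op 0.0134
shift [2.21 0.66 0.01] turn [ 0.012  0.    -0.003]
```

apply_moves([
  [[-0.25,0,0],[0,-0.005,0],1],
  [[-0.4,0,0],[0,-0.01,0],1],
  [[-0.5,0,0],[0,-0.012,0],1],
  [[-0.52,0,0],[0,-0.012,0],1],
  [[-0.52,0,0],[0,-0.012,0],1],
])

```text
t: 12.67
tcp_pos: [0.4532, -0.3989, 0.036]
ee_rot: [0.328, 0.945, 0.007, 0.003]
force: [-13.7, 11.8, 17.6]
opening: 0.0139
```

apply_moves([
  [[-0.3,0,0],[0,0,0],1],
  [[-0.1,0,0],[0,0,0],1],
  [[0,0,0],[0,0,0],1],
  [[0,0,0],[0,0,0],1],
])

```text
t: 13.0
tcp_pos: [0.453, -0.3989, 0.0361]
ee_rot: [0.328, 0.945, 0.007, 0.002]
force: [-2.1, 2.5, 3.6]
opening: 0.0134
```

```bash
python3 -c "
from h import *
stat();goal(.44,-.38,.036,-.665)"
```

```text
t 13.0 origin x,y in stand -0.0599 0.0019 z 0.0361 push 3.2 lat 0.7 Fz 3.59
t 13.0 tcp [ 0.453  -0.3989  0.0361] F [-2.1  2.5  3.6] op 0.0134
shift [2.19 0.68 0.02] turn [ 0.014  0.    -0.003]
```

apply_moves([
  [[0,0,0],[0,0,0],2],
  [[0,0,0],[0,0,0],3],
  [[0,0,0],[0,0,0],4],
  [[0,0,0],[0,0,0],4.5],
  [[0,0,0],[0,0,0],4.5],
  [[0,0,0],[0,0,0],4.5],
])

```text
t: 13.5
tcp_pos: [0.4533, -0.3991, 0.0362]
ee_rot: [0.328, 0.945, 0.007, 0.003]
force: [-0.0, -0.9, -0.1]
opening: 0.0451
```

apply_moves([
  [[0,0,-1],[0,0,0],4.5],
  [[0,0,-3],[0,0,0],4.5],
  [[0,0,-6],[0,0,0],4.5],
  [[0,0,-9],[0,0,0],4.5],
  [[0,0,-12],[0,0,0],4.5],
  [[4,0,-15],[0,0,0],4.5],
  [[8,3,-17],[0,0,0],4.5],
  [[10,6,-17],[0,0,0],4.5],
])

```text
t: 14.17
tcp_pos: [0.409, -0.3056, 0.2082]
ee_rot: [0.331, 0.944, 0.006, 0.005]
force: [1.0, 0.3, 0.4]
opening: 0.0449
```

```bash
python3 -c "
from h import *
stat()
a=img('side');b=img('top')
k=lambda f,y,x,n,m:cv2.resize(f[y:y+n,x:x+n],None,fx=m,fy=m,interpolation=cv2.INTER_CUBIC)
cv2.imwrite('pics/g4.png',np.hstack([k(a['frame'],125,275,80,5),k(b['frame'],160,350,80,5)]))"
```

```text
t 14.17 origin x,y in stand -0.1521 0.0481 z 0.2082 push -0.55 lat 0.85 Fz 0.38
```

View pics/g4.png

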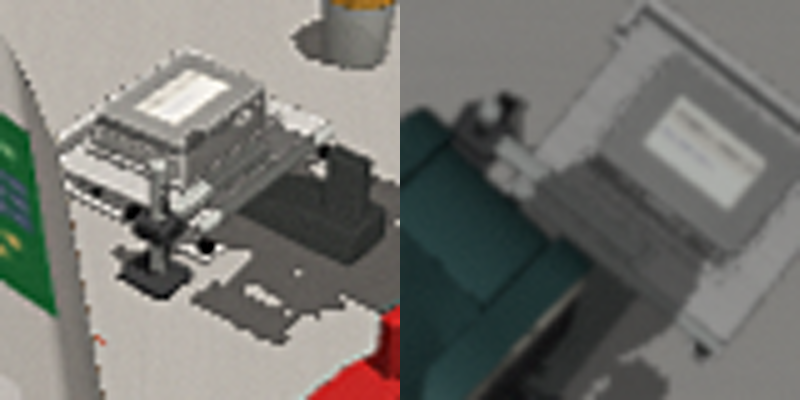

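The wedge sits flat and square under the middle of the raised lip, with its grip at about (345,185) in the crop. The cup hasn't moved, and the gripper is clear at z 0.21 m with about zero force. I'm handing in now.

apply_moves([
  [[0,0,0],[0,0,0],4.5],
  [[0,0,0],[0,0,0],4.5],
  [[0,0,0],[0,0,0],4.5],
])

```text
t: 14.52
tcp_pos: [0.4119, -0.2986, 0.2071]
ee_rot: [0.325, 0.946, 0.009, 0.004]
force: [-0.6, 0.3, 0.2]
opening: 0.0449
```

```bash
python3 -c "
from h import *
stat();print(manip.close_job())"
```

```text
t 14.52 origin x,y in stand -0.1541 0.0554 z 0.2071 push 0.68 lat -0.12 Fz 0.17
the job is handed in; nothing more can be done
None
```

The wedge is under the middle of the platform's lip, released, and the platform appears to be up against the gauge's stop. I handed the job in at about 14.5 s, and no verdict is reported.

- **Push:** I laid the wedge flat and slid it in square to the lip. The push held steady at about 7 N while the platform rose. It then climbed steeply, with almost no further travel, to a peak of about 18 N (about 11 N above the steady push), so I took it as snug and let go.
- **Position:** The tip ended about 64 mm past the lip and about 2 mm off its middle, worked out from the gripper's position just before release and the measured lip position.
- **Last look:** The picture after release shows the wedge flat and in place under the raised lip. The cup is where it was, and the gripper is clear at 0.21 m height with about zero force. I did not measure the vial and timer again; no move went close to them.
- **What I could not check directly:** The force on the gauge can't be read, so contact with the stop, and staying within its 15 N limit, is judged from the push curve and the picture.
- **What disagreed:** The tool leaned about 0.03 rad during the first hard push. I levelled it and pushed again before letting go. My estimate of where the lip lies in the push direction was a few millimetres off, so I stopped on force, not distance.

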